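Shut the dust filter's waste hatch, then push, turn and hold its bayonet cap

ROBOT

A 6-joint arm with a two-finger parallel gripper is mounted at the origin on the work surface. World frame = base frame: x ahead of the robot, y to its left, z up, the work surface at z = 0. Lengths are in m, angles in degrees, forces in N, time in s.
With the tool pointing down it reaches from about 0.35 to 0.875 m from the base axis. Payload 4.2 kg.
Tool frame: the origin (TCP) lies on the centre line of the jaws, within the pads' length; the fingertips stand 19 mm ahead of it and the grasp point (between the pads) is the TCP; x points along the fingers, y is the direction in which the jaws open and shut, and the axes are right-handed (so a half turn about x gives the same grasp; the last joint's range is limited). The gripper opens to 87 mm and grips with 3 to 60 N. Pads are 19 mm wide; open, the fingers measure 117 mm over their backs; the gripper's body (75 mm by 190 mm) begins 51 mm behind the grasp point.
Start: joints at [90.504, 22.042, 0.453, 0, -68.411, -14.817], TCP at [0.154, 0.606, 0.242] pointing down, gripper open.
Joint ranges: [-179.83, 179.83], [-69.29, 118.12], [-61.27, 80.66], [-181.25, 117.63], [-171.15, -9.14], [-177.46, 177.46]. Speed limits (degrees/s): [159.86, 159.86, 180, 180, 180, 180].

INTERFACE

Orientations are given as a 3x3 rotation matrix whose columns are the frame's x, y, z axes.
In Python, from station import r, viewer, job, spotter gives the robot as it stands.
- The arm moves only by the tool play_rows, never from a script. Its argument "commands" is a list of rows, each an object of numbers: "fingers": the gripper command: -1 is fully open, 1 is shut, values between are in proportion; "tx", "ty", "tz": the shift along the tool's x, y, z normalised to -1 to 1, where 1 is 750 mm; "ax", "ay", "az": the turn, a rotation vector about the tool's x, y, z normalised to -1 to 1, where 1 is pi rad. In form: [{"fingers": .., "tx": .., "ty": .., "tz": .., "ax": .., "ay": .., "az": ..}, ...]. A call has 1 to 5 rows; each row is the pose to reach, as a shift and turn from the pose commanded when the call began, along the tool's axes at that moment, turning the shorter way round; what a row does not reach only later rows make up. A row lasts 1/12 s, in which the tool goes at most 41.7 mm and 7.16 degrees, less where a joint would pass 70% of its speed; a pose out of reach is approached as far as the arm can. A call with a number of a shift or a turn outside -1 to 1 is refused whole. A call with a gripper value outside its range is refused whole. The fingers move at their own pace and stop on an object; the grip force is fixed at half the most. Time passes only in rows, so rows that repeat a pose let the fingers close. It gives the time, the measured TCP pose, the force and the opening at its end, in the units of the state.
- r.sense(): the state, without advancing time (a new reading comes with each control period).
- viewer.capture(name): name is "scene" or "top" or "wrist"; returns a dict with "image" (384x512x3 uint8, red, green, blue), "fx", "fy", "cx", "cy" (pixels), "R" (3x3) and "t" (3): a world point X has camera coordinates R X + t; the wrist camera has in their place "mount" (4x4, takes a point from camera to tool coordinates, whose origin is the TCP and whose axes are the tool frame's). Camera axes: x right, y down, z forward; pixel columns grow to the right and rows downward; lengths in m; the calibration is good to about 2 mm. A picture is of the moment at which its call begins: read the wrist's pose just before it. There is no depth.
- job.finish_job(): hands the job in, once; it reports no verdict.
Trained networks look in a picture, given as the dict that the camera call returned (one of the last four; its "shot" number tells which), for a name from the list of things; names that differ only in an ending like _2 or _b are one class to them, and where a whole thing is asked for, a point or a joint stands for the part that bears it (a point fixed in the world has none). Each returns a list of dicts, best first, with "score" (0 to 1); they miss things now and then, are a little off and sometimes report something else, mostly with a low value. They report only what shows in the picture. A call takes as long as a camera call. They do not tell look-alikes from the thing itself.
- spotter.find_in(name, picture): "uv" ([column, row] in pixels, amid what is visible of it).
- spotter.silhouettes(name, picture): "region" (384x512 bool, what is visible of it) and "uv" ([column, row] in pixels, amid what is visible of it).
The state is a dict: "time_s": time; "joints": joint angles; "joint_velocities": joint speeds; "effort": joint torques, N m; "tcp_pos": TCP position; "ee_rot": TCP orientation; "wrist_force": force on the tool from outside, world axes, zero at the start; "moment": the same for the moment, N m; "gripper_width": opening from 0.0 (shut) to 1.0 (fully open).
Only numpy, scipy, OpenCV 4.12 (cv2) and the standard library are available. Lean on these libraries where they do the work, as an engineer would, in place of code of your own. Each camera call takes 0.05 s, during which the arm holds its last target. There are 200 camera calls.

TASK

The bench dust filter has just been emptied. First push its yellow waste hatch shut until the catch takes it; then pick up the red bayonet cap by its black bar, put it into the round port on top with its two lugs in the slots, push it down against the spring until its red disc is flush on the rim and turn it a quarter turn clockwise (seen from above). Finish while still gripping the bar and holding the cap pressed down flush and fully turned, so that I can drive the locking screw; leave everything else on the bench where it is.

Things in the scene. Friction and masses are not known exactly. Their poses are not given: they have to be found in the camera images.
- cap_grip (a point): Centre of the black grip bar of the loose bayonet cap (about 0.22 kg), which stands upright on the bench on its stem, 61 mm below this point. The bar is 64 mm long (cap x), 20 mm thick (cap y: grasp across it), 38 mm tall, so its top is 19 mm above this point. It stands on the cap's red disc. z is up, along the cap's axis; the cap is the same after a half turn about it.
- cap_disc (a point): Centre of the underside of the cap's red disc (80 mm across, 8 mm thick), 27 mm below cap_grip. Under it: a grey stem 40 mm in diameter, 34 mm long, its lowest 6 mm tapering to 28 mm; and two steel lugs along +x and -x of the cap, in line with the bar, reaching 31 mm from the axis, 10 mm wide, from 12 to 28 mm below the disc's underside.
- port (a point): Centre of the round aluminium port on top of the fixed green filter unit, level with its rim's upper face, 160 mm above the bench (housing top: 118 mm). x points to the unit's back, away from its hatch. Rim: 8 mm thick, 92 mm across, 44 mm bore, two slots 18 mm wide along +x and -x, reaching 38 mm from the axis. White marks line up with the slots, yellow ones with the bar once turned.
- port_plate (a point): Rest position of the sprung yellow plate in the port, 24 mm below the rim. The stem meets it when the disc is 10 mm above the rim; it pushes up 5 N there, 10 N with the disc flush. The cap can turn only when the disc is less than 4 mm above the rim: clockwise from above, against a spring of 0.13 N m at the end, to a stop at about 90 degrees. No notch: if let go it rises 4 mm and may turn back.
- hatch_face (a point): A point to push on: on the outer face of the unit's yellow waste hatch, 130 mm from its hinge line and 40 mm from its free edge, 74 mm above the bench; it moves with the hatch; its -x axis is the face's outward normal. The hatch is 170 mm wide, 96 mm tall, 14 mm thick, upright on the front of the unit; its top edge is 112 mm above the bench.
- hatch_hinge (a point): Point on the hatch's vertical hinge axis (at the hatch's inner face, on its left edge as the robot sees it), 74 mm above the bench; turns with the hatch.
- hatch (a joint): Opening angle of the waste hatch, rad: 0 is fully shut on the stop, it grows as the free edge swings out towards the robot. A sprung ball catch resists with about 5 to 12 N over the last 12 mm at the free edge and then holds it shut.
- screwdriver: Loose screwdriver lying on the bench; leave alone.
- mallet: Loose wooden mallet lying on the bench; leave alone.
- glue: Loose white glue bottle, 60 mm across, 150 mm tall, origin at its foot; leave alone.
- offcut_a: Loose wood offcut 110 x 45 x 30 mm, origin under its centre; leave alone.
- offcut_b: Loose wood block 60 x 60 x 45 mm, origin under its centre; leave alone.
- tape: Loose yellow tape measure 70 x 35 x 65 mm, origin under its centre; leave alone.
- pencil_cup: Loose blue cup, 80 mm across, 100 mm tall, origin at its foot; leave alone.
There are look-alikes about, which are no part of the job. Of the things like the part that bears cap_grip, leave any that is green or purple; of the rest the larger one is meant.

How it is judged (in metres and radians):
On the way, in this order (a step that is already met when the one before it is completed fails the run):
1. the waste hatch is shut on its catch (value of joint hatch below 0.025 rad), for 0.2 s.
2. with the hatch shut, the cap is pushed down in the port, its disc within 6 mm of the rim (value of joint hatch below 0.025 rad and horizontal distance between cap_grip and port below 0.006 m and z of cap_grip in the frame of port below 0.033 m), for 0.05 s.
At the end, for the whole second after the job is handed in: The program ends holding: the fingers grip the cap (over 3 N), its disc is pressed to within 2 mm of the rim, within 5 mm of the port's axis and upright within 0.08 rad, turned at least 75 degrees from the slots, at rest; the hatch is shut on its catch (under 0.025 rad) (value of joint hatch below 0.025 rad and horizontal distance between cap_grip and port below 0.005 m and z of cap_grip in the frame of port below 0.029 m and angle between the x axis of cap_grip and the x axis of port, either way round above 1.31 rad and angle between cap_grip's own z axis and vertical below 0.08 rad and contact force between the fingers and cap above 3 N and linear speed of cap below 0.02 m/s); the arm keeps its last pose, push and grip.
It fails at once if another thing on the bench is moved more than 30 mm (distance of any of screwdriver, mallet, glue, offcut_a, offcut_b, tape, pencil_cup from where it was at the start of the episode above 0.03 m).
It also fails if it takes over 72 s, if anything falls off the work surface, if the arm or the gripper's body presses on something with over 40 N, if the wrist force passes 120 N, or if a joint passes its speed limit or range.

## Working session

There is one attempt and no reset: what is moved stays moved. The work goes in short steps, Python scripts to look and compute and a tool call to move; the robot and the scene stay as the last step left them, time stands still between calls to the robot, and variables do not carry over. Pictures are saved under pics/ and viewed, about 8 in all and at most 12, crops included, and the job is handed in when it is done.

Besides the shell and the picture viewer there is one more tool, called after "Request:" as name(argument=value, ...), one argument or row to a line, values as JSON. play_rows: Moves the arm, as the interface text tells. Its arguments: {"type":"object","properties":{"commands":{"type":"array"}},"required":["commands"]}

```bash
ls; mkdir -p pics; python3 - <<'E'
from station import r, viewer, job, spotter
import cv2,numpy as np,pickle
s=r.sense(); print(s['time_s'],s['tcp_pos'],np.round(s['ee_rot'],3).tolist(),s['gripper_width'])
P={}
for n in('scene','top'):
    p=viewer.capture(n);P[n]=p
    cv2.imwrite(f'pics/{n}0.png',cv2.resize(p['image'][:,:,::-1],(768,576),interpolation=cv2.INTER_CUBIC))
    print(n,p['fx'],p['cx'],p['cy'],np.round(p['R'],4).tolist(),p['t'])
    for k in('cap_grip','port','port_plate','hatch_face','hatch_hinge','cap_disc'):
        print(k,[(np.round(d['uv'],1).tolist(),round(d['score'],2)) for d in spotter.find_in(k,p)])
pickle.dump(P,open('p0.pkl','wb'))
E
```

```text
pics
0.0 [0.15435368 0.60506587 0.24045351] [[-0.0, -0.247, -0.969], [-0.002, -0.969, 0.247], [-1.0, 0.002, -0.0]] 1.004873969985874
scene 418.99384970724685 259.5996752255613 193.20646572158665 [[0.4807, 0.8768, -0.0112], [0.6621, -0.3714, -0.6509], [-0.5749, 0.3054, -0.7591]] [-0.23563728 -0.25164676  1.60016247]
cap_grip [([166.1, 231.6], 0.96), ([141.9, 207.1], 0.84), ([192.4, 189.8], 0.82), ([158.6, 312.3], 0.74), ([205.2, 225.1], 0.53)]
port [([297.3, 236.8], 0.73)]
port_plate [([297.8, 234.1], 0.79)]
hatch_face [([274.0, 195.7], 0.77), ([170.6, 235.4], 0.16)]
hatch_hinge [([274.4, 199.1], 0.93)]
cap_disc [([169.3, 235.4], 0.92), ([139.0, 205.0], 0.87), ([206.3, 224.3], 0.79), ([305.1, 165.2], 0.72), ([191.4, 190.4], 0.56)]
top 467.40942619477505 251.40072686299615 193.9801595002576 [[-0.0023, -0.9999, 0.0116], [-0.9833, 0.0002, -0.1819], [0.1818, -0.0118, -0.9833]] [2.70372483e-04 5.14588110e-01 1.38346078e+00]
cap_grip [([302.5, 255.4], 0.95), ([306.2, 214.4], 0.69), ([356.8, 262.7], 0.68), ([344.5, 213.4], 0.67)]
port [([237.6, 142.9], 0.65)]
port_plate [([236.6, 142.6], 0.83)]
hatch_face [([235.5, 193.2], 0.86)]
hatch_hinge [([232.2, 191.7], 0.91)]
cap_disc [([344.8, 217.5], 0.86), ([336.5, 148.5], 0.73), ([306.3, 213.7], 0.69), ([304.5, 258.1], 0.69), ([353.4, 260.1], 0.64), ([381.4, 142.8], 0.54)]
```

View pics/scene0.png

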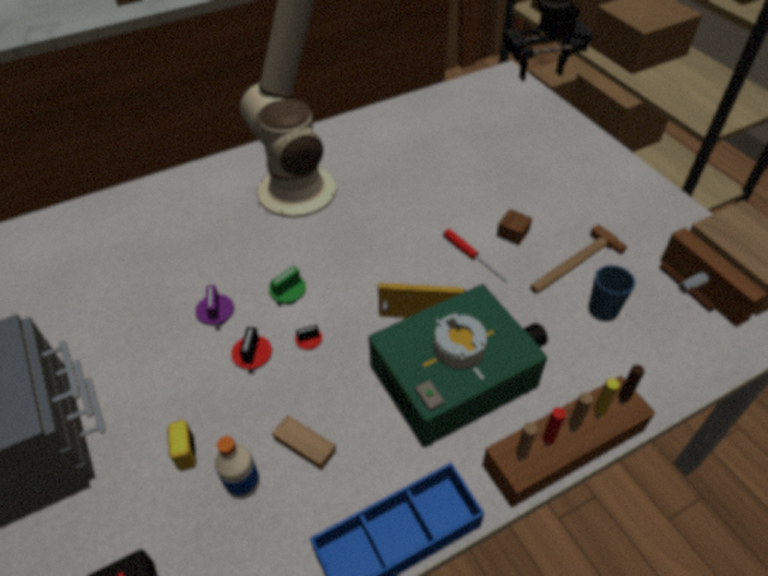

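View pics/top0.png

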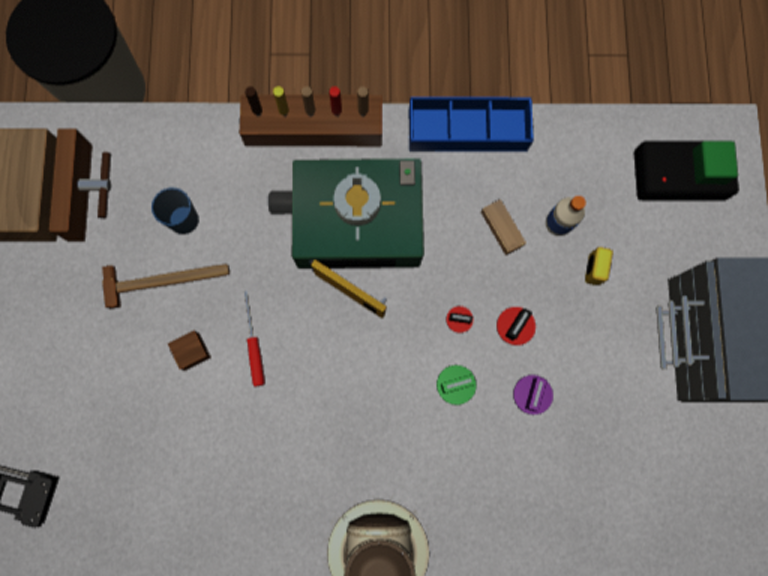

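The top view shows two red caps: a large one at (517,325) and a small one at (460,319) in the enlarged picture, plus green at (457,385) and purple at (533,394). The large red one fits the description. The hatch runs from its hinge at (313,263) to its free edge at (385,310), and the port is at (357,198). I'll measure these and confirm with a crop.

```bash
cat > h.py <<'E'
import numpy as np,cv2
def ray(p,uv):
    R=np.array(p['R']);t=np.array(p['t']);uv=np.atleast_2d(uv).astype(float)
    d=np.c_[(uv[:,0]-p['cx'])/p['fx'],(uv[:,1]-p['cy'])/p['fy'],np.ones(len(uv))]@R
    return -R.T@t,d
def plane(p,uv,z):
    c,d=ray(p,uv); return c+d*((z-c[2])/d[:,2])[:,None]
def wristcam(p,s):
    M=np.array(p['mount']);T=np.eye(4);T[:3,:3]=s['ee_rot'];T[:3,3]=s['tcp_pos']
    W=np.linalg.inv(T@M);p['R']=W[:3,:3];p['t']=W[:3,3];return p
def rectify(p,x0,x1,y0,y1,z,s=0.0005):
    # orthophoto: row down = -x, col right = -y
    h,w=int((x1-x0)/s),int((y1-y0)/s)
    v,u=np.mgrid[:h,:w];X=np.stack([x1-v*s,y1-u*s,np.full(u.shape,z)],-1)
    C=X@np.array(p['R']).T+np.array(p['t'])
    return cv2.remap(p['image'],(C[...,0]/C[...,2]*p['fx']+p['cx']).astype('f'),(C[...,1]/C[...,2]*p['fy']+p['cy']).astype('f'),cv2.INTER_CUBIC)
def circ(pts):
    A=np.c_[2*pts[:,:2],np.ones(len(pts))];q=np.linalg.lstsq(A,(pts[:,:2]**2).sum(1),rcond=None)[0]
    return q[:2],np.sqrt(q[2]+q[:2]@q[:2])
E
python3 - <<'E'
from h import *;import pickle
P=pickle.load(open('p0.pkl','rb'))
ctr={'top':[(344,216),(306,213)],'scene':[(167,233),(205,225)]}
for n,p in P.items():
    hsv=cv2.cvtColor(p['image'],cv2.COLOR_RGB2HSV).astype(int);H,S,V=hsv[...,0],hsv[...,1],hsv[...,2]
    red=((H<8)|(H>172))&(S>130)&(V>60)
    yel=(H>17)&(H<32)&(S>120)&(V>60); 
    v,u=np.mgrid[:384,:512]
    for c in ctr[n]:
        m=red&(np.hypot(u-c[0],v-c[1])<18)
        uv=np.argwhere(m)[:,::-1]
        hull=cv2.convexHull(uv.astype(np.int32))[:,0]
        print(n,c,'disc',circ(plane(p,hull,0.042)), 'px',m.sum())
        hm=np.zeros((384,512),np.uint8);cv2.fillConvexPoly(hm,hull,1)
    print(n,'port lines',p['image'].mean())
p=P['top']
a=rectify(p,.38,.78,-.02,.28,.16,.0005);b=rectify(p,.4,.7,-.32,-.1,.05,.0005)
hs=rectify(p,.42,.62,-.02,.2,.112,.0005)
def pad(i,h):return cv2.copyMakeBorder(i,0,h-i.shape[0],0,4,cv2.BORDER_CONSTANT)
print(a.shape,b.shape,hs.shape)
g=np.hstack([pad(a,800)[:, :], np.vstack([pad(cv2.resize(b,None,fx=.9,fy=.9),540)[:,:396],])[:540] if 0 else pad(b,800)])[:800]
g=cv2.resize(g,None,fx=.72,fy=.72);print(g.shape)
cv2.imwrite('pics/crop1.png',np.clip(g[...,::-1]*1.5,0,255))
E
```

```text
scene (167, 233) disc (array([ 0.44509595, -0.28293168]), np.float64(0.03824292746573475)) px 301
scene (205, 225) disc (array([ 0.46962449, -0.17233804]), np.float64(0.02416627273052474)) px 104
scene port lines 89.48814561631944
top (344, 216) disc (array([ 0.44437867, -0.28189838]), np.float64(0.03855888440347576)) px 354
top (306, 213) disc (array([ 0.45788162, -0.16692199]), np.float64(0.026372121019077967)) px 167
top port lines 116.22075907389323
(800, 600, 3) (599, 440, 3) (400, 440, 3)
(576, 755, 3)[ WARN:0@0.397] global loadsave.cpp:1063 imwrite_ Unsupported depth image for selected encoder is fallbacked to CV_8U.
```

View pics/crop1.png

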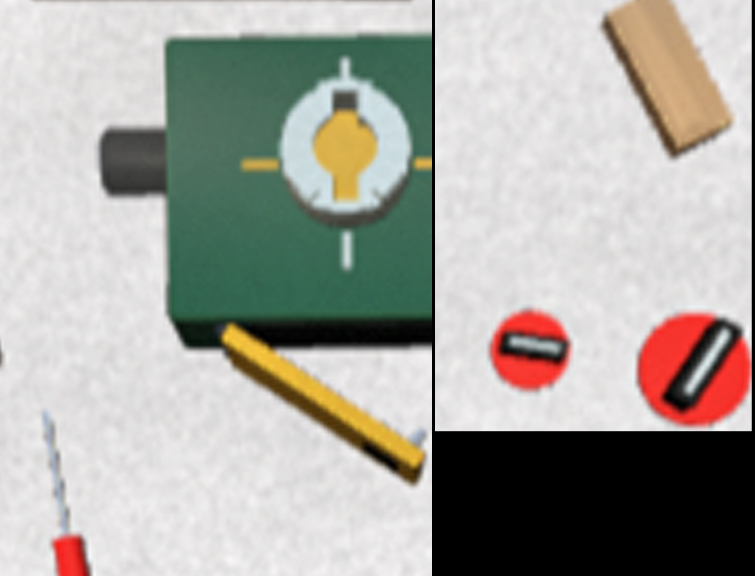

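The enlarged crop confirms it. The large red cap is at crop (693,368) with its bar pointing about -32°; the small red one is at (530,347). The port is at (346,146), about (0.679, 0.040), with its slots along world x. The hatch hinge is at about (0.566, 0.124), and the hatch is open about 34°. First I'll square the tool, close the fingers and approach the hatch.

Request:
play_rows(
  commands=[
    {"fingers":1,"tx":-0.013,"ty":0.68,"tz":-0.54,"ax":-0.0794,"ay":0,"az":0},
    {"fingers":1,"tx":-0.013,"ty":0.68,"tz":-0.54,"ax":-0.0794,"ay":0,"az":0},
    {"fingers":1,"tx":-0.013,"ty":0.68,"tz":-0.54,"ax":-0.0794,"ay":0,"az":0},
    {"fingers":1,"tx":-0.013,"ty":0.68,"tz":-0.54,"ax":-0.0794,"ay":0,"az":0},
    {"fingers":1,"tx":-0.013,"ty":0.68,"tz":-0.54,"ax":-0.0794,"ay":0,"az":0},
  ],
)

```text
time_s: 1.12
tcp_pos: [0.2401, 0.4136, 0.2448]
ee_rot: [[0.0, 0.0, -1.0], [0.0, -1.0, -0.0], [-1.0, -0.0, -0.0]]
wrist_force: [0.5, 0.2, 0.4]
gripper_width: 0.707
```

Request:
play_rows(
  commands=[
    {"fingers":1,"tx":0,"ty":0.18,"tz":-0.08,"ax":0,"ay":0,"az":0},
    {"fingers":1,"tx":0,"ty":0.18,"tz":-0.08,"ax":0,"ay":0,"az":0},
    {"fingers":1,"tx":0,"ty":0.18,"tz":-0.08,"ax":0,"ay":0,"az":0},
    {"fingers":1,"tx":0,"ty":0.18,"tz":-0.08,"ax":0,"ay":0,"az":0},
    {"fingers":1,"tx":0,"ty":0.18,"tz":-0.08,"ax":0,"ay":0,"az":0},
  ],
)

```text
time_s: 1.53
tcp_pos: [0.3001, 0.2767, 0.245]
ee_rot: [[-0.0, -0.005, -1.0], [-0.0, -1.0, 0.005], [-1.0, 0.0, 0.0]]
wrist_force: [-0.4, 0.4, -1.0]
gripper_width: 0.324
```

Request:
play_rows(
  commands=[
    {"fingers":1,"tx":0,"ty":0.18,"tz":-0.08,"ax":0,"ay":0,"az":0},
    {"fingers":1,"tx":0,"ty":0.18,"tz":-0.08,"ax":0,"ay":0,"az":0},
    {"fingers":1,"tx":0,"ty":0.18,"tz":-0.08,"ax":0,"ay":0,"az":0},
    {"fingers":1,"tx":0,"ty":0.18,"tz":-0.08,"ax":0,"ay":0,"az":0},
    {"fingers":1,"tx":0,"ty":0.18,"tz":-0.08,"ax":0,"ay":0,"az":0},
  ],
)

```text
time_s: 1.95
tcp_pos: [0.3602, 0.1429, 0.2448]
ee_rot: [[0.0, -0.005, -1.0], [-0.0, -1.0, 0.005], [-1.0, 0.0, -0.0]]
wrist_force: [0.6, 0.5, 0.8]
gripper_width: 0.019
```

Request:
play_rows(
  commands=[
    {"fingers":1,"tx":0,"ty":0.18,"tz":-0.08,"ax":0,"ay":0,"az":0},
    {"fingers":1,"tx":0,"ty":0.18,"tz":-0.08,"ax":0,"ay":0,"az":0},
    {"fingers":1,"tx":0,"ty":0.18,"tz":-0.08,"ax":0,"ay":0,"az":0},
    {"fingers":1,"tx":0,"ty":0.18,"tz":-0.08,"ax":0,"ay":0,"az":0},
    {"fingers":1,"tx":0,"ty":0.18,"tz":-0.08,"ax":0,"ay":0,"az":0},
  ],
)

```text
time_s: 2.37
tcp_pos: [0.421, 0.0084, 0.2446]
ee_rot: [[0.0, -0.005, -1.0], [-0.001, -1.0, 0.005], [-1.0, 0.001, -0.0]]
wrist_force: [0.6, 0.7, -1.1]
gripper_width: 0.01
```

Request:
play_rows(
  commands=[
    {"fingers":1,"tx":0.2,"ty":0,"tz":0,"ax":0,"ay":0,"az":0},
    {"fingers":1,"tx":0.2,"ty":0,"tz":0,"ax":0,"ay":0,"az":0},
    {"fingers":1,"tx":0.2,"ty":0,"tz":0,"ax":0,"ay":0,"az":0},
    {"fingers":1,"tx":0.2,"ty":0,"tz":0,"ax":0,"ay":0,"az":0},
    {"fingers":1,"tx":0.2,"ty":0,"tz":0,"ax":0,"ay":0,"az":0},
  ],
)

```text
time_s: 2.78
tcp_pos: [0.4159, 0.01, 0.0903]
ee_rot: [[-0.011, -0.0, -1.0], [-0.004, -1.0, 0.0], [-1.0, 0.004, 0.011]]
wrist_force: [0.2, -0.1, 0.0]
gripper_width: 0.006
```

Request:
play_rows(
  commands=[
    {"fingers":1,"tx":0,"ty":0.003,"tz":-0.02,"ax":0,"ay":0,"az":0},
    {"fingers":1,"tx":0,"ty":0.006,"tz":-0.04,"ax":0,"ay":0,"az":0},
    {"fingers":1,"tx":0,"ty":0.009,"tz":-0.06,"ax":0,"ay":0,"az":0},
    {"fingers":1,"tx":0,"ty":0.012,"tz":-0.08,"ax":0,"ay":0,"az":0},
    {"fingers":1,"tx":0,"ty":0.015,"tz":-0.1,"ax":0,"ay":0,"az":0},
  ],
)

```text
time_s: 3.2
tcp_pos: [0.4962, 0.0002, 0.0966]
ee_rot: [[0.002, 0.001, -1.0], [0.001, -1.0, -0.001], [-1.0, -0.001, -0.002]]
wrist_force: [-0.4, -0.7, 0.2]
gripper_width: 0.005
```

Request:
play_rows(
  commands=[
    {"fingers":1,"tx":0,"ty":0.001,"tz":-0.01,"ax":0,"ay":0,"az":0},
    {"fingers":1,"tx":0,"ty":0.002,"tz":-0.02,"ax":0,"ay":0,"az":0},
    {"fingers":1,"tx":0,"ty":0.003,"tz":-0.03,"ax":0,"ay":0,"az":0},
    {"fingers":1,"tx":0,"ty":0.003,"tz":-0.035,"ax":0,"ay":0,"az":0},
    {"fingers":1,"tx":0,"ty":0.003,"tz":-0.04,"ax":0,"ay":0,"az":0},
  ],
)

```text
time_s: 3.62
tcp_pos: [0.5247, -0.0029, 0.095]
ee_rot: [[0.0, -0.0, -1.0], [0.0, -1.0, 0.0], [-1.0, -0.0, -0.0]]
wrist_force: [-1.2, -0.4, -0.9]
gripper_width: 0.004
```

Request:
play_rows(
  commands=[
    {"fingers":1,"tx":0,"ty":0,"tz":-0.004,"ax":0,"ay":0,"az":0},
    {"fingers":1,"tx":0,"ty":0,"tz":-0.008,"ax":0,"ay":0,"az":0},
    {"fingers":1,"tx":0,"ty":0,"tz":-0.012,"ax":0,"ay":0,"az":0},
    {"fingers":1,"tx":0,"ty":0,"tz":-0.014,"ax":0,"ay":0,"az":0},
    {"fingers":1,"tx":0,"ty":0,"tz":-0.014,"ax":0,"ay":0,"az":0},
  ],
)

```text
time_s: 4.03
tcp_pos: [0.5352, -0.0031, 0.0946]
ee_rot: [[-0.0, -0.0, -1.0], [-0.0, -1.0, 0.0], [-1.0, 0.0, 0.0]]
wrist_force: [0.9, 0.3, -0.7]
gripper_width: 0.007
```

Request:
play_rows(
  commands=[
    {"fingers":1,"tx":0,"ty":0,"tz":-0.002,"ax":0,"ay":0,"az":0},
    {"fingers":1,"tx":0,"ty":0,"tz":-0.004,"ax":0,"ay":0,"az":0},
    {"fingers":1,"tx":0,"ty":0,"tz":-0.006,"ax":0,"ay":0,"az":0},
    {"fingers":1,"tx":0,"ty":0,"tz":-0.006,"ax":0,"ay":0,"az":0},
    {"fingers":1,"tx":0,"ty":0,"tz":-0.006,"ax":0,"ay":0,"az":0},
  ],
)

```text
time_s: 4.45
tcp_pos: [0.5375, -0.0036, 0.0941]
ee_rot: [[-0.005, -0.001, -1.0], [-0.001, -1.0, 0.001], [-1.0, 0.001, 0.004]]
wrist_force: [-5.1, -0.7, 1.8]
gripper_width: 0.002
```

Request:
play_rows(
  commands=[
    {"fingers":1,"tx":0,"ty":0,"tz":-0.002,"ax":0,"ay":0,"az":0},
    {"fingers":1,"tx":0,"ty":0,"tz":-0.004,"ax":0,"ay":0,"az":0},
    {"fingers":1,"tx":0,"ty":0,"tz":-0.006,"ax":0,"ay":0,"az":0},
    {"fingers":1,"tx":0,"ty":0,"tz":-0.006,"ax":0,"ay":0,"az":0},
    {"fingers":1,"tx":0,"ty":0,"tz":-0.006,"ax":0,"ay":0,"az":0},
  ],
)

```text
time_s: 4.87
tcp_pos: [0.5441, -0.0032, 0.0945]
ee_rot: [[0.0, -0.0, -1.0], [-0.0, -1.0, 0.0], [-1.0, 0.0, -0.0]]
wrist_force: [-2.9, -0.3, -0.3]
gripper_width: 0.007
```

Request:
play_rows(
  commands=[
    {"fingers":1,"tx":0,"ty":0,"tz":-0.002,"ax":0,"ay":0,"az":0},
    {"fingers":1,"tx":0,"ty":0,"tz":-0.004,"ax":0,"ay":0,"az":0},
    {"fingers":1,"tx":0,"ty":0,"tz":-0.005,"ax":0,"ay":0,"az":0},
    {"fingers":1,"tx":0,"ty":0,"tz":-0.005,"ax":0,"ay":0,"az":0},
    {"fingers":1,"tx":0,"ty":0,"tz":-0.005,"ax":0,"ay":0,"az":0},
  ],
)

```text
time_s: 5.28
tcp_pos: [0.5443, -0.0032, 0.0945]
ee_rot: [[-0.008, -0.001, -1.0], [-0.001, -1.0, 0.001], [-1.0, 0.001, 0.008]]
wrist_force: [-10.9, 2.3, 7.1]
gripper_width: 0.009
```

Request:
play_rows(
  commands=[
    {"fingers":1,"tx":0,"ty":0,"tz":-0.003,"ax":0,"ay":0,"az":0},
    {"fingers":1,"tx":0,"ty":0,"tz":-0.004,"ax":0,"ay":0,"az":0},
    {"fingers":1,"tx":0,"ty":0,"tz":-0.004,"ax":0,"ay":0,"az":0},
  ],
)

```text
time_s: 5.53
tcp_pos: [0.5443, -0.0035, 0.0941]
ee_rot: [[-0.014, -0.001, -1.0], [-0.001, -1.0, 0.001], [-1.0, 0.001, 0.014]]
wrist_force: [-18.0, 3.6, 11.1]
gripper_width: 0.002
```

Request:
play_rows(
  commands=[
    {"fingers":1,"tx":0,"ty":0,"tz":0.03,"ax":0,"ay":0,"az":0},
    {"fingers":1,"tx":0,"ty":0,"tz":0.08,"ax":0,"ay":0,"az":0},
    {"fingers":1,"tx":0,"ty":0,"tz":0.12,"ax":0,"ay":0,"az":0},
    {"fingers":1,"tx":0,"ty":0,"tz":0.16,"ax":0,"ay":0,"az":0},
    {"fingers":1,"tx":0,"ty":0,"tz":0.16,"ax":0,"ay":0,"az":0},
  ],
)

```text
time_s: 5.95
tcp_pos: [0.4258, -0.0037, 0.0945]
ee_rot: [[-0.002, -0.001, -1.0], [0.0, -1.0, 0.001], [-1.0, -0.0, 0.002]]
wrist_force: [-0.3, 0.2, 0.2]
gripper_width: 0.002
```

Request:
play_rows(
  commands=[
    {"fingers":-1,"tx":-0.22,"ty":0.1,"tz":0,"ax":0.178,"ay":0,"az":0},
    {"fingers":-1,"tx":-0.22,"ty":0.1,"tz":0,"ax":0.178,"ay":0,"az":0},
    {"fingers":-1,"tx":-0.22,"ty":0.1,"tz":0,"ax":0.178,"ay":0,"az":0},
    {"fingers":-1,"tx":-0.22,"ty":0.1,"tz":0,"ax":0.178,"ay":0,"az":0},
    {"fingers":-1,"tx":-0.22,"ty":0.1,"tz":0,"ax":0.178,"ay":0,"az":0},
  ],
)

```text
time_s: 6.37
tcp_pos: [0.4348, -0.0793, 0.2667]
ee_rot: [[0.015, -0.535, -0.845], [0.0, -0.845, 0.535], [-1.0, -0.008, -0.013]]
wrist_force: [0.7, 0.1, -0.1]
gripper_width: 0.297
```

Request:
play_rows(
  commands=[
    {"fingers":-1,"tx":0,"ty":0.217,"tz":-0.164,"ax":0,"ay":0,"az":0},
    {"fingers":-1,"tx":0,"ty":0.217,"tz":-0.164,"ax":0,"ay":0,"az":0},
    {"fingers":-1,"tx":0,"ty":0.217,"tz":-0.164,"ax":0,"ay":0,"az":0},
    {"fingers":-1,"tx":0,"ty":0.217,"tz":-0.164,"ax":0,"ay":0,"az":0},
    {"fingers":-1,"tx":0,"ty":0.217,"tz":-0.164,"ax":0,"ay":0,"az":0},
  ],
)

```text
time_s: 6.78
tcp_pos: [0.45, -0.284, 0.2607]
ee_rot: [[0.004, -0.531, -0.848], [-0.002, -0.848, 0.531], [-1.0, -0.001, -0.005]]
wrist_force: [1.3, 0.3, 0.7]
gripper_width: 0.682
```

Request:
play_rows(
  commands=[
    {"fingers":-1,"tx":0,"ty":0.0,"tz":0,"ax":0,"ay":0,"az":0},
    {"fingers":-1,"tx":0,"ty":0.0,"tz":0,"ax":0,"ay":0,"az":0},
    {"fingers":-1,"tx":0,"ty":0.0,"tz":0,"ax":0,"ay":0,"az":0},
  ],
)

```text
time_s: 7.03
tcp_pos: [0.4492, -0.2815, 0.2598]
ee_rot: [[0.001, -0.531, -0.847], [-0.0, -0.847, 0.531], [-1.0, -0.001, -0.001]]
wrist_force: [0.2, 0.2, -0.1]
gripper_width: 0.911
```

```bash
python3 - <<'E'
from station import r, viewer, job, spotter
from h import *;import pickle
s=r.sense();w=viewer.capture('wrist');w=wristcam(w,s)
print(s['tcp_pos'],np.round(s['ee_rot'],3).tolist(),s['joints'],s['gripper_width']);print(np.round(w['mount'],3).tolist(),w['fx'])
t=viewer.capture('top');pickle.dump((s,w,t),open('p1.pkl','wb'))
x,y=s['tcp_pos'][:2]
a=rectify(w,x-.08,x+.08,y-.08,y+.08,.042,.0004)
b=rectify(w,x-.08,x+.08,y-.08,y+.08,.080,.0004)
c=rectify(t,.46,.76,-.08,.14,.16,.0005)
c=cv2.resize(c,None,fx=.65,fy=.65)
def pad(i,h):return cv2.copyMakeBorder(i,0,h-i.shape[0],0,0,cv2.BORDER_CONSTANT)
g=np.hstack([pad(np.vstack([a[:290],b[:290]])[:580],590)[:,:400],pad(c,590)])
print(g.shape)
cv2.imwrite('pics/w1.png',g[...,::-1])
cv2.imwrite('pics/w1raw.png',w['image'][...,::-1])
E
```

```text
[ 0.44919758 -0.28148621  0.25982933] [[0.001, -0.531, -0.847], [-0.0, -0.847, 0.531], [-1.0, -0.001, -0.001]] [-1.45319480e+01  1.19764729e+01 -1.11836945e+01 -6.87627357e-03
 -6.67529938e+01  7.24469708e+01] 0.9107717218938822
[[-0.001, -0.301, 0.954, -0.143], [1.0, -0.0, 0.001, -0.0], [-0.0, 0.954, 0.301, -0.083], [0.0, 0.0, 0.0, 1.0]] 283.94730853154766
(590, 686, 3)
```

View pics/w1.png

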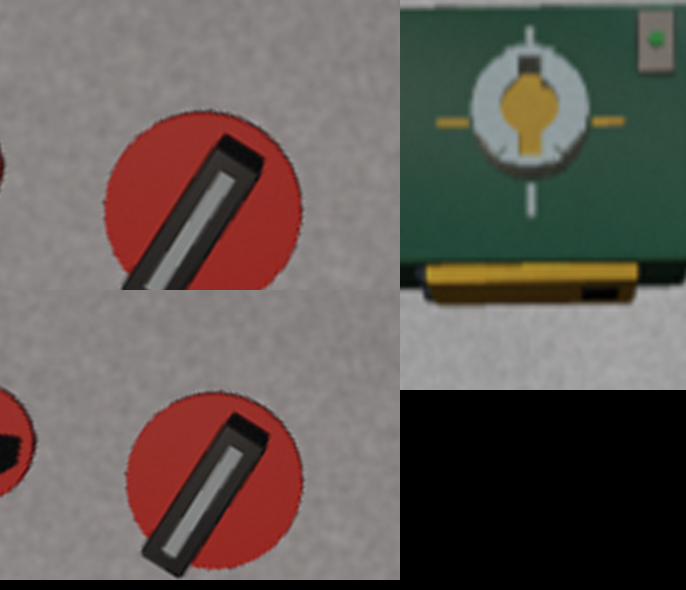

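The hatch is shut: its yellow edge now lies flat along the front, at crop (530,272). The wrist view shows the big red cap and its bar clearly; I'll fit both numerically.

```bash
python3 - <<'E'
from h import *;import pickle
s,w,t=pickle.load(open('p1.pkl','rb'));P0=pickle.load(open('p0.pkl','rb'))
I=w['image'];hsv=cv2.cvtColor(I,cv2.COLOR_RGB2HSV).astype(int);H,S,V=[hsv[...,i] for i in range(3)]
red=(((H<8)|(H>172))&(S>130)&(V>60)).astype(np.uint8)
n,l,st,ce=cv2.connectedComponentsWithStats(red);k=max(range(1,n),key=lambda i:st[i][4]);
c,d=cv2.findContours((l==k).astype(np.uint8),cv2.RETR_EXTERNAL,cv2.CHAIN_APPROX_NONE)
hull=cv2.convexHull(np.vstack(c))[:,0]
q=plane(w,hull,.042)
for _ in range(6):
    cc,rr=circ(q);e=abs(np.linalg.norm(q[:,:2]-cc,axis=1)-rr);q=q[e<max(.0012,np.median(e)*2)]
print('disc',cc,rr,len(q))
hm=np.zeros(I.shape[:2],np.uint8);cv2.fillConvexPoly(hm,hull,1)
# stripe: bright gray inside hull
st_=(hm>0)&(S<60)&(V>90)
n,l,stt,ce=cv2.connectedComponentsWithStats(st_.astype(np.uint8));k=max(range(1,n),key=lambda i:stt[i][4]);print(stt[1:,4])
X=plane(w,np.argwhere(l==k)[:,::-1],.080)[:,:2];m=X.mean(0);u=np.linalg.svd(X-m)[2][0] if len(X)<3000 else np.linalg.eigh(np.cov(X.T))[1][:,1]
print('stripe',m,np.degrees(np.arctan2(u[1],u[0])),np.ptp((X-m)@u))
for nm,p in(('top',t),('scene',P0['scene'])):
    I=p['image'];hsv=cv2.cvtColor(I,cv2.COLOR_RGB2HSV).astype(int)
    uv0=(238,132) if nm=='top' else (307,226)
    v,uu=np.mgrid[:384,:512]
    m=(hsv[...,1]<60)&(hsv[...,2]>110)&(np.hypot(uu-uv0[0],v-uv0[1])<(18 if nm=='top' else 21))
    n,l,stt,ce=cv2.connectedComponentsWithStats(m.astype(np.uint8));k=max(range(1,n),key=lambda i:stt[i][4])
    hull=cv2.convexHull(np.argwhere(l==k)[:,::-1].astype(np.int32))[:,0];q=plane(p,hull,.16)
    for _ in range(6):
        cc,rr=circ(q);e=abs(np.linalg.norm(q[:,:2]-cc,axis=1)-rr);q=q[e<max(.0015,np.median(e)*2)]
    print(nm,'port',cc,rr,stt[k])
E
```

```text
disc [ 0.44522024 -0.28258476] 0.0390799166158553 33
[200   1]
stripe [ 0.44555061 -0.28284175] 146.88413102572665 0.04740623102493727
top port [0.6792318 0.0406349] 0.04544189195003009 [222 115  32  32 514]
scene port [0.67649823 0.04145215] 0.0443451171006079 [290 209  35  28 462]
```

Request:
play_rows(
  commands=[
    {"fingers":-0.3,"tx":0.05,"ty":0.0041,"tz":0.0036,"ax":0.0056,"ay":0,"az":0},
    {"fingers":-0.3,"tx":0.1,"ty":0.0041,"tz":0.0036,"ax":0.0056,"ay":0,"az":0},
    {"fingers":-0.3,"tx":0.14,"ty":0.0041,"tz":0.0036,"ax":0.0056,"ay":0,"az":0},
    {"fingers":-0.3,"tx":0.16,"ty":0.0041,"tz":0.0036,"ax":0.0056,"ay":0,"az":0},
    {"fingers":-0.3,"tx":0.16,"ty":0.0041,"tz":0.0036,"ax":0.0056,"ay":0,"az":0},
  ],
)

```text
time_s: 7.55
tcp_pos: [0.4427, -0.2803, 0.1364]
ee_rot: [[-0.007, -0.544, -0.839], [0.003, -0.839, 0.544], [-1.0, 0.001, 0.007]]
wrist_force: [-1.1, -0.3, 0.3]
gripper_width: 0.714
```

Request:
play_rows(
  commands=[
    {"fingers":-0.3,"tx":0.03,"ty":0,"tz":0,"ax":0,"ay":0,"az":0},
    {"fingers":-0.3,"tx":0.06,"ty":0,"tz":0,"ax":0,"ay":0,"az":0},
    {"fingers":-0.3,"tx":0.085,"ty":0,"tz":0,"ax":0,"ay":0,"az":0},
    {"fingers":-0.3,"tx":0.097,"ty":0,"tz":0,"ax":0,"ay":0,"az":0},
    {"fingers":-0.3,"tx":0.097,"ty":0,"tz":0,"ax":0,"ay":0,"az":0},
  ],
)

```text
time_s: 7.97
tcp_pos: [0.4446, -0.2817, 0.0664]
ee_rot: [[-0.002, -0.544, -0.839], [0.0, -0.839, 0.544], [-1.0, 0.001, 0.002]]
wrist_force: [-0.1, -0.4, -0.0]
gripper_width: 0.658
```

Request:
play_rows(
  commands=[
    {"fingers":-0.3,"tx":0,"ty":0,"tz":0,"ax":0,"ay":0,"az":0},
    {"fingers":-0.3,"tx":0,"ty":0,"tz":0,"ax":0,"ay":0,"az":0},
  ],
)

```text
time_s: 8.13
tcp_pos: [0.4461, -0.2826, 0.0686]
ee_rot: [[0.003, -0.545, -0.839], [-0.001, -0.839, 0.545], [-1.0, -0.001, -0.003]]
wrist_force: [0.0, -0.4, -0.1]
gripper_width: 0.652
```

Request:
play_rows(
  commands=[
    {"fingers":1,"tx":0,"ty":0,"tz":0,"ax":0,"ay":0,"az":0},
    {"fingers":1,"tx":0,"ty":0,"tz":0,"ax":0,"ay":0,"az":0},
    {"fingers":1,"tx":0,"ty":0,"tz":0,"ax":0,"ay":0,"az":0},
    {"fingers":1,"tx":0,"ty":0,"tz":0,"ax":0,"ay":0,"az":0},
    {"fingers":1,"tx":0,"ty":0,"tz":0,"ax":0,"ay":0,"az":0},
  ],
)

```text
time_s: 8.55
tcp_pos: [0.4447, -0.2825, 0.0672]
ee_rot: [[0.0, -0.546, -0.838], [-0.0, -0.838, 0.546], [-1.0, -0.0, -0.0]]
wrist_force: [-0.1, 0.1, -1.0]
gripper_width: 0.362
```

Request:
play_rows(
  commands=[
    {"fingers":1,"tx":0,"ty":0,"tz":0,"ax":0,"ay":0,"az":0},
    {"fingers":1,"tx":0,"ty":0,"tz":0,"ax":0,"ay":0,"az":0},
    {"fingers":1,"tx":0,"ty":0,"tz":0,"ax":0,"ay":0,"az":0},
    {"fingers":1,"tx":0,"ty":0,"tz":0,"ax":0,"ay":0,"az":0},
    {"fingers":1,"tx":0,"ty":0,"tz":0,"ax":0,"ay":0,"az":0},
  ],
)

```text
time_s: 8.97
tcp_pos: [0.4447, -0.2825, 0.0669]
ee_rot: [[-0.0, -0.546, -0.838], [-0.0, -0.838, 0.546], [-1.0, 0.0, 0.0]]
wrist_force: [-0.3, -0.2, 0.5]
gripper_width: 0.229
```

Request:
play_rows(
  commands=[
    {"fingers":1,"tx":-0.02,"ty":0,"tz":0,"ax":0,"ay":0,"az":0},
    {"fingers":1,"tx":-0.07,"ty":0,"tz":0,"ax":0,"ay":0,"az":0},
    {"fingers":1,"tx":-0.12,"ty":0,"tz":0,"ax":0,"ay":0,"az":0},
    {"fingers":1,"tx":-0.17,"ty":0,"tz":0,"ax":0,"ay":0,"az":0},
    {"fingers":1,"tx":-0.21,"ty":0,"tz":0,"ax":0,"ay":0,"az":0},
  ],
)

```text
time_s: 9.38
tcp_pos: [0.4446, -0.2825, 0.2267]
ee_rot: [[0.001, -0.546, -0.838], [-0.0, -0.838, 0.546], [-1.0, -0.0, -0.001]]
wrist_force: [1.9, -0.0, -2.1]
gripper_width: 0.228
```

Request:
play_rows(
  commands=[
    {"fingers":1,"tx":-0.03,"ty":-0.04,"tz":0.008,"ax":0,"ay":0,"az":0},
    {"fingers":1,"tx":-0.06,"ty":-0.085,"tz":0.016,"ax":0,"ay":0,"az":0},
    {"fingers":1,"tx":-0.075,"ty":-0.13,"tz":0.024,"ax":0,"ay":0,"az":0},
    {"fingers":1,"tx":-0.075,"ty":-0.18,"tz":0.033,"ax":0,"ay":0,"az":0},
    {"fingers":1,"tx":-0.075,"ty":-0.229,"tz":0.042,"ax":0,"ay":0,"az":0},
  ],
)

```text
time_s: 9.8
tcp_pos: [0.5121, -0.1196, 0.2811]
ee_rot: [[0.001, -0.546, -0.837], [0.001, -0.837, 0.546], [-1.0, -0.001, -0.0]]
wrist_force: [0.5, -0.8, -2.7]
gripper_width: 0.229
```

Request:
play_rows(
  commands=[
    {"fingers":1,"tx":0,"ty":-0.05,"tz":0.009,"ax":-0.036,"ay":0,"az":0},
    {"fingers":1,"tx":0,"ty":-0.1,"tz":0.018,"ax":-0.073,"ay":0,"az":0},
    {"fingers":1,"tx":0,"ty":-0.15,"tz":0.027,"ax":-0.11,"ay":0,"az":0},
    {"fingers":1,"tx":0,"ty":-0.2,"tz":0.036,"ax":-0.147,"ay":0,"az":0},
    {"fingers":1,"tx":0,"ty":-0.229,"tz":0.042,"ax":-0.184,"ay":0,"az":0},
  ],
)

```text
time_s: 10.22
tcp_pos: [0.5799, 0.0432, 0.2792]
ee_rot: [[-0.002, 0.009, -1.0], [0.001, -1.0, -0.009], [-1.0, -0.001, 0.002]]
wrist_force: [-0.0, -0.9, -2.4]
gripper_width: 0.228
```

Request:
play_rows(
  commands=[
    {"fingers":1,"tx":0,"ty":0,"tz":0,"ax":0,"ay":0,"az":0},
    {"fingers":1,"tx":0,"ty":0,"tz":0,"ax":0,"ay":0,"az":0},
    {"fingers":1,"tx":0,"ty":0,"tz":0,"ax":0,"ay":0,"az":0},
    {"fingers":1,"tx":0,"ty":0,"tz":0,"ax":0,"ay":0,"az":0},
    {"fingers":1,"tx":0,"ty":0,"tz":0,"ax":0,"ay":0,"az":0},
  ],
)

```text
time_s: 10.63
tcp_pos: [0.5788, 0.0387, 0.2807]
ee_rot: [[-0.0, -0.001, -1.0], [-0.0, -1.0, 0.001], [-1.0, 0.0, 0.0]]
wrist_force: [-0.1, 0.2, -3.0]
gripper_width: 0.226
```

```bash
python3 - <<'E'
from station import r, viewer, job, spotter
from h import *;import pickle
s=r.sense();w=viewer.capture('wrist');w=wristcam(w,s)
print(s['tcp_pos'],np.round(s['ee_rot'],3).tolist(),s['joints'],s['gripper_width'],s['wrist_force'])
t=viewer.capture('scene');pickle.dump((s,w,t),open('p2.pkl','wb'))
for k in('port','cap_grip','cap_disc'):print(k,[(d['uv'],d['score']) for d in spotter.find_in(k,w)])
g=np.hstack([cv2.resize(w['image'],(512,384)),t['image'][110:320,180:400].repeat(1,0)[:384] if 0 else cv2.copyMakeBorder(t['image'][130:320,200:400],0,194,0,0,cv2.BORDER_CONSTANT)])
cv2.imwrite('pics/w2.png',g[...,::-1])
E
```

```text
[0.57884158 0.03866284 0.28066314] [[-0.0, -0.001, -1.0], [-0.0, -1.0, 0.001], [-1.0, 0.0, 0.0]] [ 1.98080549e+01  1.62538467e+01 -2.38149165e+00 -4.86324783e-03
 -7.13842203e+01  7.01300887e+01] 0.22604461754138724 [-0.12891028  0.19876581 -2.97315193]
port [([248.4, 88.1], 0.93)]
cap_grip [([257.0, 223.1], 0.96), ([445.5, 315.9], 0.93), ([395.9, 238.8], 0.63), ([250.4, 87.3], 0.32)]
cap_disc [([393.2, 237.9], 0.89), ([254.5, 217.4], 0.8), ([452.1, 321.4], 0.69), ([479.3, 102.1], 0.19)]
```

View pics/w2.png

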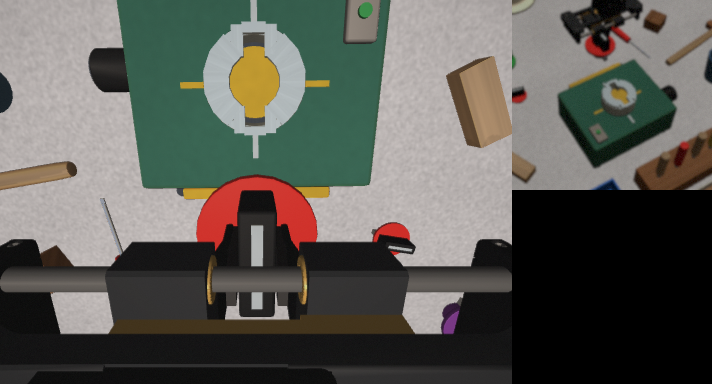

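The wrist view shows the port at (254,80), its slots and white marks running vertically. The held cap's red disc is at (257,232), with the bar in line with the slots. I'll fit both circles in this one view.

```bash
python3 - <<'E'
from h import *;import pickle
s,w,t=pickle.load(open('p2.pkl','rb'))
I=w['image'];hsv=cv2.cvtColor(I,cv2.COLOR_RGB2HSV).astype(int);H,S,V=[hsv[...,i] for i in range(3)]
v,u=np.mgrid[:384,:512]
def fit(m,z,f=lambda h:h):
    n,l,st,ce=cv2.connectedComponentsWithStats(m.astype(np.uint8));k=max(range(1,n),key=lambda i:st[i][4])
    c,_=cv2.findContours((l==k).astype(np.uint8),cv2.RETR_EXTERNAL,cv2.CHAIN_APPROX_NONE)
    h=f(np.vstack(c)[:,0].astype(float));q=plane(w,h,z)
    for _ in range(8):
        cc,rr=circ(q);e=abs(np.linalg.norm(q[:,:2]-cc,axis=1)-rr);q=q[e<max(.0008,np.median(e)*2.)]
    return cc,rr,len(q),st[k]
print('rim',fit((S<70)&(V>110)&(np.hypot(u-254,v-80)<56),.16,lambda h:h[np.hypot(h[:,0]-254,h[:,1]-80)>44]))
# bore: yellow disc plate at z=.136
z=s['tcp_pos'][2]
red=((H<8)|(H>172))&(S>130)&(V>60)&(np.abs(u-257)<62)&(v>170)&(v<235)
print('disc',fit(red,z-.025,lambda h:h[(h[:,1]<228)&((np.abs(h[:,0]-257)>18)|(h[:,1]<180))]))
wm=(S<70)&(V>110)&(abs(u-255)<7)
X=plane(w,np.argwhere(wm&((v<20)|((v>138)&(v<160))))[:,::-1],.118)[:,:2]
for a in(X[X[:,0]>.68],X[X[:,0]<.68]):print('white',len(a),a.mean(0))
ym=(H>17)&(H<35)&(S>120)&(V>80)&(v>70)&(v<95)
X=plane(w,np.argwhere(ym&(abs(u-255)>55))[:,::-1],.118)[:,:2]
for a in(X[X[:,1]>.04],X[X[:,1]<.04]):print('yel',len(a),a.mean(0))
st=(S<60)&(V>110)&(abs(u-257)<10)&(v>222)&(v<262)
X=plane(w,np.argwhere(st)[:,::-1],z+.013)[:,:2];m=X.mean(0);q=np.linalg.svd(X-m)[2][0]
print('bar',len(X),m,np.degrees(np.arctan2(q[1],q[0])))
E
```

```text
rim (array([0.67867607, 0.04066594]), np.float64(0.04411709540854082), 228, array([ 203,   25,  103,  111, 5969], dtype=int32))
disc (array([0.58179818, 0.03870465]), np.float64(0.03780728409227541), 116, array([ 196,  175,  121,   60, 3892], dtype=int32))
white 140 [0.74458751 0.04170928]
white 119 [0.61424324 0.03966029]
yel 135 [0.67841165 0.10618256]
yel 129 [ 0.6801122 -0.0251063]
bar 444 [0.59362163 0.03863639] 179.9422162630725
```

Request:
play_rows(
  commands=[
    {"fingers":1,"tx":0,"ty":-0.0008,"tz":-0.04,"ax":-0.0047,"ay":0,"az":0},
    {"fingers":1,"tx":0,"ty":-0.0016,"tz":-0.08,"ax":-0.0047,"ay":0,"az":0},
    {"fingers":1,"tx":0,"ty":-0.0024,"tz":-0.12,"ax":-0.0047,"ay":0,"az":0},
    {"fingers":1,"tx":0,"ty":-0.0024,"tz":-0.1325,"ax":-0.0047,"ay":0,"az":0},
    {"fingers":1,"tx":0,"ty":-0.0024,"tz":-0.1325,"ax":-0.0047,"ay":0,"az":0},
  ],
)

```text
time_s: 11.3
tcp_pos: [0.6806, 0.0414, 0.2787]
ee_rot: [[-0.001, 0.015, -1.0], [-0.0, -1.0, -0.015], [-1.0, 0.0, 0.001]]
wrist_force: [0.4, -0.2, -2.4]
gripper_width: 0.226
```

Request:
play_rows(
  commands=[
    {"fingers":1,"tx":0.02,"ty":0,"tz":0,"ax":0,"ay":0,"az":0},
    {"fingers":1,"tx":0.04,"ty":0,"tz":0,"ax":0,"ay":0,"az":0},
    {"fingers":1,"tx":0.06,"ty":0,"tz":0,"ax":0,"ay":0,"az":0},
    {"fingers":1,"tx":0.064,"ty":0,"tz":0,"ax":0,"ay":0,"az":0},
    {"fingers":1,"tx":0.064,"ty":0,"tz":0,"ax":0,"ay":0,"az":0},
  ],
)

```text
time_s: 11.72
tcp_pos: [0.6775, 0.0414, 0.2315]
ee_rot: [[-0.003, 0.016, -1.0], [-0.001, -1.0, -0.016], [-1.0, 0.001, 0.003]]
wrist_force: [-0.0, -0.6, -2.1]
gripper_width: 0.227
```

Request:
play_rows(
  commands=[
    {"fingers":1,"tx":0,"ty":0,"tz":0,"ax":0,"ay":0,"az":0},
    {"fingers":1,"tx":0,"ty":0,"tz":0,"ax":0,"ay":0,"az":0},
    {"fingers":1,"tx":0,"ty":0,"tz":0,"ax":0,"ay":0,"az":0},
    {"fingers":1,"tx":0,"ty":0,"tz":0,"ax":0,"ay":0,"az":0},
    {"fingers":1,"tx":0,"ty":0,"tz":0,"ax":0,"ay":0,"az":0},
  ],
)

```text
time_s: 12.13
tcp_pos: [0.6788, 0.0417, 0.2333]
ee_rot: [[0.001, 0.016, -1.0], [0.0, -1.0, -0.016], [-1.0, -0.0, -0.001]]
wrist_force: [-0.3, -0.8, -3.3]
gripper_width: 0.226
```

Request:
play_rows(
  commands=[
    {"fingers":1,"tx":0,"ty":0.0011,"tz":0,"ax":0,"ay":0,"az":0},
    {"fingers":1,"tx":0.005,"ty":0.0011,"tz":0,"ax":0,"ay":0,"az":0},
    {"fingers":1,"tx":0.01,"ty":0.0011,"tz":0,"ax":0,"ay":0,"az":0},
    {"fingers":1,"tx":0.015,"ty":0.0011,"tz":0,"ax":0,"ay":0,"az":0},
    {"fingers":1,"tx":0.015,"ty":0.0011,"tz":0,"ax":0,"ay":0,"az":0},
  ],
)

```text
time_s: 12.55
tcp_pos: [0.678, 0.0408, 0.2198]
ee_rot: [[-0.003, 0.015, -1.0], [-0.0, -1.0, -0.015], [-1.0, 0.0, 0.003]]
wrist_force: [-0.7, 0.4, -3.5]
gripper_width: 0.228
```

Request:
play_rows(
  commands=[
    {"fingers":1,"tx":0.005,"ty":0,"tz":0,"ax":0,"ay":0,"az":0},
    {"fingers":1,"tx":0.01,"ty":0,"tz":0,"ax":0,"ay":0,"az":0},
    {"fingers":1,"tx":0.015,"ty":0,"tz":0,"ax":0,"ay":0,"az":0},
    {"fingers":1,"tx":0.02,"ty":0,"tz":0,"ax":0,"ay":0,"az":0},
    {"fingers":1,"tx":0.02,"ty":0,"tz":0,"ax":0,"ay":0,"az":0},
  ],
)

```text
time_s: 12.97
tcp_pos: [0.6781, 0.0408, 0.2051]
ee_rot: [[-0.002, 0.016, -1.0], [-0.0, -1.0, -0.016], [-1.0, 0.0, 0.002]]
wrist_force: [0.6, 0.8, -2.8]
gripper_width: 0.231
```

Request:
play_rows(
  commands=[
    {"fingers":1,"tx":0.004,"ty":0,"tz":0,"ax":0,"ay":0,"az":0},
    {"fingers":1,"tx":0.008,"ty":0,"tz":0,"ax":0,"ay":0,"az":0},
    {"fingers":1,"tx":0.012,"ty":0,"tz":0,"ax":0,"ay":0,"az":0},
    {"fingers":1,"tx":0.016,"ty":0,"tz":0,"ax":0,"ay":0,"az":0},
    {"fingers":1,"tx":0.016,"ty":0,"tz":0,"ax":0,"ay":0,"az":0},
  ],
)

```text
time_s: 13.38
tcp_pos: [0.6791, 0.0409, 0.1954]
ee_rot: [[0.002, 0.016, -1.0], [-0.0, -1.0, -0.016], [-1.0, 0.0, -0.002]]
wrist_force: [-0.6, 0.8, 5.0]
gripper_width: 0.224
```

Request:
play_rows(
  commands=[
    {"fingers":1,"tx":0.001,"ty":0,"tz":0,"ax":0,"ay":0,"az":0},
    {"fingers":1,"tx":0.002,"ty":0,"tz":0,"ax":0,"ay":0,"az":0},
    {"fingers":1,"tx":0.003,"ty":0,"tz":0,"ax":0,"ay":0,"az":0},
    {"fingers":1,"tx":0.003,"ty":0,"tz":0,"ax":0,"ay":0,"az":0},
    {"fingers":1,"tx":0.003,"ty":0,"tz":0,"ax":0,"ay":0,"az":0},
  ],
)

```text
time_s: 13.8
tcp_pos: [0.6791, 0.0408, 0.1938]
ee_rot: [[0.002, 0.016, -1.0], [-0.0, -1.0, -0.016], [-1.0, 0.0, -0.002]]
wrist_force: [-2.9, 0.5, 5.6]
gripper_width: 0.231
```

Request:
play_rows(
  commands=[
    {"fingers":1,"tx":0.001,"ty":0,"tz":0,"ax":0,"ay":0,"az":0},
    {"fingers":1,"tx":0.002,"ty":0,"tz":0,"ax":0,"ay":0,"az":0},
    {"fingers":1,"tx":0.003,"ty":0,"tz":0,"ax":0,"ay":0,"az":0},
    {"fingers":1,"tx":0.003,"ty":0,"tz":0,"ax":0,"ay":0,"az":0},
    {"fingers":1,"tx":0.003,"ty":0,"tz":0,"ax":0,"ay":0,"az":0},
  ],
)

```text
time_s: 14.22
tcp_pos: [0.6791, 0.0409, 0.193]
ee_rot: [[0.003, 0.016, -1.0], [-0.0, -1.0, -0.016], [-1.0, 0.0, -0.003]]
wrist_force: [-3.5, 0.9, 10.7]
gripper_width: 0.228
```

Request:
play_rows(
  commands=[
    {"fingers":1,"tx":0.001,"ty":0,"tz":0,"ax":0,"ay":0,"az":0},
    {"fingers":1,"tx":0.002,"ty":0,"tz":0,"ax":0,"ay":0,"az":0},
    {"fingers":1,"tx":0.002,"ty":0,"tz":0,"ax":0,"ay":0,"az":0},
    {"fingers":1,"tx":0.002,"ty":0,"tz":0,"ax":0,"ay":0,"az":0},
    {"fingers":1,"tx":0.002,"ty":0,"tz":0,"ax":0,"ay":0,"az":0},
  ],
)

```text
time_s: 14.63
tcp_pos: [0.6791, 0.0409, 0.193]
ee_rot: [[0.004, 0.017, -1.0], [-0.0, -1.0, -0.017], [-1.0, 0.001, -0.004]]
wrist_force: [-5.2, 1.9, 14.4]
gripper_width: 0.227
```

Flush at TCP z = 0.193, as computed, with the force rising against the rim. Now I'll turn it clockwise in stages.

Request:
play_rows(
  commands=[
    {"fingers":1,"tx":0,"ty":0,"tz":0,"ax":0.03,"ay":0,"az":0},
    {"fingers":1,"tx":0,"ty":0,"tz":0,"ax":0.065,"ay":0,"az":0},
    {"fingers":1,"tx":0,"ty":0,"tz":0,"ax":0.1,"ay":0,"az":0},
    {"fingers":1,"tx":0,"ty":0,"tz":0,"ax":0.135,"ay":0,"az":0},
    {"fingers":1,"tx":0,"ty":0,"tz":0,"ax":0.165,"ay":0,"az":0},
  ],
)

```text
time_s: 15.05
tcp_pos: [0.6805, 0.0399, 0.1929]
ee_rot: [[0.006, -0.485, -0.875], [-0.002, -0.875, 0.485], [-1.0, -0.002, -0.007]]
wrist_force: [-1.4, -2.7, 12.4]
gripper_width: 0.229
```

```bash
python3 -c "
from station import r
s=r.sense();print(s['tcp_pos'],s['wrist_force'],s['moment'],s['joints'])"
```

```text
[0.68047202 0.03987695 0.19292147] [-1.43856191 -2.70019156 12.40527556] [-0.62488484  0.84857576  0.12301369] [ 17.00356716  29.25830189   4.94795182   0.23216813 -65.36516938
  43.89453593]
```

Request:
play_rows(
  commands=[
    {"fingers":1,"tx":0,"ty":0,"tz":0,"ax":0.035,"ay":0,"az":0},
    {"fingers":1,"tx":0,"ty":0,"tz":0,"ax":0.07,"ay":0,"az":0},
    {"fingers":1,"tx":0,"ty":0,"tz":0,"ax":0.105,"ay":0,"az":0},
    {"fingers":1,"tx":0,"ty":0,"tz":0,"ax":0.14,"ay":0,"az":0},
    {"fingers":1,"tx":0,"ty":0,"tz":0,"ax":0.17,"ay":0,"az":0},
  ],
)

```text
time_s: 15.47
tcp_pos: [0.6801, 0.0395, 0.193]
ee_rot: [[0.006, -0.863, -0.506], [-0.002, -0.506, 0.863], [-1.0, -0.003, -0.005]]
wrist_force: [-3.3, -3.0, 13.6]
gripper_width: 0.224
```

Request:
play_rows(
  commands=[
    {"fingers":1,"tx":0,"ty":0,"tz":0,"ax":0.03,"ay":0,"az":0},
    {"fingers":1,"tx":0,"ty":0,"tz":0,"ax":0.06,"ay":0,"az":0},
    {"fingers":1,"tx":0,"ty":0,"tz":0,"ax":0.09,"ay":0,"az":0},
    {"fingers":1,"tx":0,"ty":0,"tz":0,"ax":0.12,"ay":0,"az":0},
    {"fingers":1,"tx":0,"ty":0,"tz":0,"ax":0.14,"ay":0,"az":0},
  ],
)

```text
time_s: 15.88
tcp_pos: [0.6795, 0.0393, 0.193]
ee_rot: [[0.004, -0.996, -0.091], [-0.003, -0.091, 0.996], [-1.0, -0.004, -0.003]]
wrist_force: [-3.9, -2.9, 14.2]
gripper_width: 0.224
```

```bash
python3 -c "
from station import r
s=r.sense();print(s['tcp_pos'],s['wrist_force'],s['moment'],s['joints'])"
```

```text
[0.67951252 0.03928835 0.19295339] [-3.8929148  -2.92749898 14.18002212] [-0.76994239  1.5336387   0.24426614] [ 16.98243578  29.23093841   4.90307958   0.24034925 -65.4974409
 -11.83315254]
```

Request:
play_rows(
  commands=[
    {"fingers":1,"tx":0.0005,"ty":0,"tz":0.001,"ax":0.008,"ay":0,"az":0},
    {"fingers":1,"tx":0.001,"ty":0,"tz":0.002,"ax":0.016,"ay":0,"az":0},
    {"fingers":1,"tx":0.001,"ty":0,"tz":0.002,"ax":0.024,"ay":0,"az":0},
    {"fingers":1,"tx":0.001,"ty":0,"tz":0.002,"ax":0.024,"ay":0,"az":0},
    {"fingers":1,"tx":0.001,"ty":0,"tz":0.002,"ax":0.024,"ay":0,"az":0},
  ],
)

```text
time_s: 16.3
tcp_pos: [0.6794, 0.0396, 0.193]
ee_rot: [[0.004, -1.0, -0.02], [-0.004, -0.02, 1.0], [-1.0, -0.004, -0.005]]
wrist_force: [-3.9, -5.2, 16.9]
gripper_width: 0.228
```

Request:
play_rows(
  commands=[
    {"fingers":1,"tx":0,"ty":0,"tz":0,"ax":0,"ay":0,"az":0},
    {"fingers":1,"tx":0,"ty":0,"tz":0,"ax":0,"ay":0,"az":0},
    {"fingers":1,"tx":0,"ty":0,"tz":0,"ax":0,"ay":0,"az":0},
    {"fingers":1,"tx":0,"ty":0,"tz":0,"ax":0,"ay":0,"az":0},
    {"fingers":1,"tx":0,"ty":0,"tz":0,"ax":0,"ay":0,"az":0},
  ],
)

```text
time_s: 16.72
tcp_pos: [0.6794, 0.0396, 0.193]
ee_rot: [[0.004, -1.0, -0.02], [-0.004, -0.02, 1.0], [-1.0, -0.004, -0.004]]
wrist_force: [-4.7, -4.3, 15.1]
gripper_width: 0.225
```

```bash
python3 - <<'E'
from station import r, viewer, job, spotter
from h import *
s=r.sense();w=viewer.capture('wrist');t=viewer.capture('top');c=viewer.capture('scene')
print(s['tcp_pos'],np.round(s['ee_rot'],3).tolist(),s['wrist_force'],s['moment'],s['gripper_width'],np.abs(s['joint_velocities']).max())
g=np.hstack([w['image'][100:384,100:412],cv2.resize(t['image'][90:200,180:290],(284,284)),])
g=np.vstack([g,np.hstack([cv2.resize(c['image'][150:300,220:370],(290,290)),np.zeros((290,306,3),np.uint8)])])
cv2.imwrite('pics/f.png',g[...,::-1])
E
```

```text
[0.67943343 0.03957259 0.19302035] [[0.004, -1.0, -0.02], [-0.004, -0.02, 1.0], [-1.0, -0.004, -0.004]] [-4.69306321 -4.31351053 15.07996887] [-1.57938974  1.53621402  0.16710623] 0.2248895102245352 0.07874776391154675
```

View pics/f.png

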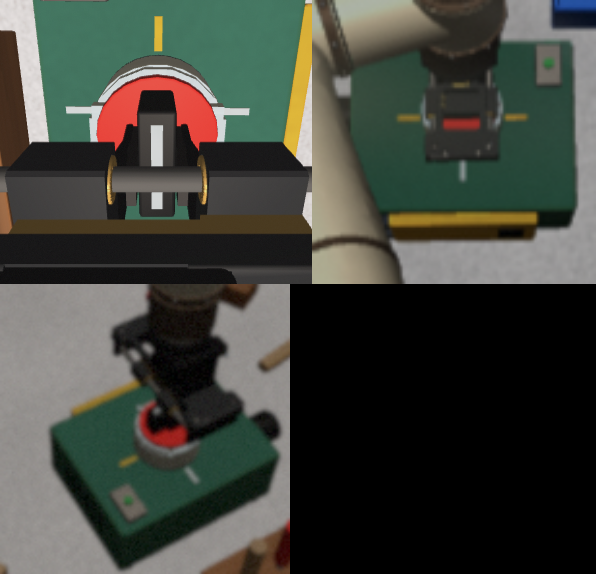

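The final pictures show the disc flush on the rim with the bar in line with the yellow mark, at (158,130) and (158,35) in the wrist crop. The hatch edge lies flat on the unit's front. The arm is steady, so I'm handing in.

```bash
python3 -c "
from station import r,job
print(job.finish_job());s=r.sense();print(s['time_s'],s['tcp_pos'],s['wrist_force'],s['gripper_width'])"
```

```text
the job is handed in; nothing more can be done
None
the job is handed in; nothing more can be done
```

The job is handed in at about 17 s of robot time. The hatch is shut, and the arm is still gripping the cap, holding it down flush and fully turned. `finish_job` gives no verdict, so this rests on my own last checks.

**What I did:** I pushed the hatch shut with closed fingers until the force rose against its stop. Then I gripped the large red cap by its bar, lowered it into the port with the lugs in the slots, pressed it flush and turned it clockwise.

**Last checks:**
- **Height:** the tool stopped at z = 0.193 m, the height I calculated for a flush disc. The wrist reads about 15 N upward, more than the spring's 10 N, so the disc is pressed on the rim.
- **Turn:** the cap is about 89–90° round, judged from the tool angle. In the wrist picture the bar lines up with the yellow mark.
- **Grip:** the fingers are 19.6 mm apart on the 20 mm bar, and the tool is upright within about 0.006 rad.
- **Hatch:** the final top picture shows it flat against the unit's front; I had no joint reading for it.
- **Other items:** I touched nothing else on purpose, and the pictures showed nothing moved. I did not re-measure their positions at the end.

**Small disagreement:** the cap sits about 2 mm to the robot's right of the port axis (5 mm is allowed). There is a sideways force of 4–5 N, so the stem is probably touching the bore.

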